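# Fetch the clapper from the snap-lid mending box and seal the box again

### The job

Swing the green mending box's lid up past its balance point so that it stands open by itself, lift out the wooden clapper and set it down gently, not dropped, flat and lengthways in the middle of the clear acrylic stand. Then close the lid by its handle without letting it slam, and press its orange pad, until the lid is snapped fully home, keeping about 20 N (never over 40 N) on it for half a second. Leave the other things where they are.

Things in the scene. Friction and masses are not known exactly. Their poses are not given: they have to be found in the camera images.
- mending_box: Green plastic box, fixed to the desk, 150 (its x) x 220 (its y) x 60 mm high, walls and floor 5 mm thick, open top under the lid. Origin: centre of its underside; z up; its front (the side that opens) is its -x side, which faces roughly towards the robot.
- box_lid (a joint): Lid angle about the hinge, rad: 0 closed and snapped home, grows as the front edge swings up and over to the far side, stop at 1.8. The lid (0.3 kg, 8 mm thick, 159 x 226 mm) balances near 1.5: below that it falls shut, above it it falls to the stop and stays. A snap catch at the front holds it shut; about 8 N up at the bar frees it.
- lid_hinge (a point): Point on the lid's hinge line (which runs along the box's y), at the middle of the far upper edge of the box: box frame (75, 0, 60.5) mm. Its axes turn with the lid: equal to the box's axes when the lid is closed.
- lid_bar (a point): Middle of the handle bar on the lid: a black round bar 12 mm thick, 90 mm long along the box's y, held by a post at each end, its axis 42 mm above the lid's outer face. With the lid closed it lies at (-145, -50, +50) mm from lid_hinge in the box frame; it turns with the lid. Being round it can turn between finger pads.
- press_pad: Orange spring-backed pad on the lid's outer face, 50 (x) x 60 (y) mm, standing 10 mm out of it; pressed, it sinks 1 mm per 9 N, up to 6 mm. Origin: centre of its underside. A lowered lid first rests on its catch at about 0.07 rad (some 11 mm proud at the front); about 7 N down on this pad snaps it home. Keep it under 40 N.
- pad_top (a point): Centre of the orange pad's upper face, where to press; lid closed: (-115, +60, +18) mm from lid_hinge in the box frame. z axis out of the lid.
- clapper_mid (a point): Centre of the clapper: a smooth hardwood pressing block, 42 (its x) x 150 (its y) x 40 mm (z up), rounded edges, 0.14 to 0.28 kg, lying on the floor of the box roughly along the box's y.
- clapper: The clapper again: centre of its underside.
- stand: Transparent acrylic stand with grey lines along its upper edges, fixed: a flat top 110 (its x) x 200 (its y) mm, 56 mm above the desk, on two side walls. Origin: centre of its foot.
- stand_top (a point): Centre of the stand's upper face; same axes as the stand, z up.
- stapler: Bystander: blue stapler, 130 x 34 x 52 mm; origin under its centre.
- coaster: Bystander: round wooden coaster, 94 mm across, 9 mm thick; origin under its centre.
- mug: Bystander: steel mug with a black hinged lid, 80 mm across, 98 mm high; origin under its centre.
- spray: Bystander: blue bottle, 72 mm across, 190 mm high; origin under its centre.
- tape: Bystander: yellow round tape measure case, 64 mm across, 22 mm thick; origin under its centre.
- bin: Bystander: round grey bin with a flap, fixed, 180 mm across, 225 mm high; origin under its centre.
- iron: Bystander: blue iron standing on its heel, fixed, about 205 mm high; origin under its centre.
Not all that is in view belongs to the job. There is more than one size of the stand; the one meant has the size given above.

How it is judged:
By the outcome, as a careful person would: the job done as asked, in the order asked, and still so for the second after the job is handed in, with the robot touching nothing.
It also fails if it takes over 72 s, if anything falls off the work surface, if the arm or the gripper's body presses on something with over 40 N, if the wrist force passes 120 N, or if a joint passes its speed limit or range.

### The arm

A 7-joint arm with a two-finger parallel gripper is mounted at the origin on the work surface. World frame = base frame: x ahead of the robot, y to its left, z up, the work surface at z = 0. Lengths are in mm, angles in rad, forces in N, time in s.
With the tool pointing down it reaches from about 425 to 875 mm from the base axis. Payload 8.4 kg.
Tool frame: the origin (TCP) lies at the very end of the fingers, on their centre line; the grasp point (between the pads) lies ctrl.hold_point_z behind it (ctrl.hold_point_z is the distance from the TCP to the grasp point, in mm); z points along the fingers, y is the line along which they close (so a half turn about z gives the same grasp; the last joint's range is limited). The gripper opens to 85 mm and grips with 20 to 120 N. Pads are 22 mm wide; open, the fingers measure 114 mm over their backs; the gripper's body (76 mm by 85 mm) begins 54 mm behind the grasp point. The pads swing forward as they close: fully open they stand 13 mm farther back than shut.
Start: joints at [-1.419, 0.333, 0.04, 1.465, -0.013, 1.343, -0.059], TCP at [161.319, 629.635, 231.308] pointing down, gripper open.
Joint ranges: [-2.58, 2.58], [-0.38, 2.09], [-1.3, 1.39], [0.25, 2.4], [-1.5, 4.64], [0.08, 2.09], [-2.65, 2.65]. Speed limits (rad/s): [2.22, 2.22, 2.79, 2.79, 3.14, 3.14, 3.14].

### API

Orientations are given as a rotation vector (axis times angle).
In Python, from bench import ctrl gives the robot as it stands. The module is installed in compiled form; this text tells all that it offers. Calls block until the motion is done:
- ctrl.reach(position, orientation): joint-space move of the TCP to a pose.
- ctrl.move_linear(position, rot=None, max_speed=150, f_stop=None): straight line of the TCP; rot=None keeps the orientation; max_speed is the mean speed in mm/s. With f_stop (N) it stops when the force on the tool has changed by that much, and returns True; else False.
- ctrl.movej(angles): joint-space move.
- ctrl.move_gripper(opening): finger opening in mm; the grip force is fixed at half the most; returns when the fingers have stopped.
- ctrl.hold(seconds).
- ctrl.solve_ik(position, orientation): joint angles nearest the present ones, or None.
- ctrl.grab_frame(name): name is "side" or "top" or "wrist"; returns a dict with "color" (400x640x3 uint8, blue, green, red), "depth" (400x640 float32, mm along the optical axis (not along the pixel's ray), 0 where there is no reading), "fx", "fy", "cx", "cy" (pixels), "D" ([k1, k2, p1, p2, k3] as OpenCV has them; the pictures are not rectified), "pose" (4x4, takes a point from camera to world coordinates). Camera axes: x right, y down, z forward; pixel columns grow to the right and rows downward; lengths in mm; the calibration is good to about 2 mm. A picture is of the moment at which its call begins.
A pose or a line that the arm cannot do raises ctrl.Unreachable and nothing moves.
- ctrl.finish_job(): hands the job in; it is judged then, once.
Readings, each from a call of its own:
- ctrl.read_time_s(): time.
- ctrl.read_joint_positions(): joint angles.
- ctrl.read_qd(): joint speeds.
- ctrl.read_tau(): joint torques, N m.
- ctrl.read_tcp_pos(): TCP position.
- ctrl.read_tool_rot(): TCP orientation.
- ctrl.read_force(): force on the tool from outside, world axes, zero at the start.
- ctrl.read_moment(): the same for the moment, N m.
- ctrl.read_grip_width(): finger opening in mm.
- ctrl.read_grip_force(): force on a finger pad.
Only numpy, scipy, OpenCV 4.12 (cv2) and the standard library are available. Lean on these libraries where they do the work, as an engineer would, in place of code of your own. Each camera call takes 0.05 s, during which the arm holds its last target. There are 200 camera calls.

## Working session

There is one attempt and no reset: what is moved stays moved. The work goes in short steps, each a Python script; the robot and the scene stay as the last script left them, time stands still between calls to the robot, and variables do not carry over. Pictures are saved under pics/ and viewed, at most 10 in all, crops included, and the job is handed in when it is done.

```bash
mkdir -p pics; ls; python3 - <<'E'
from bench import ctrl
import cv2,numpy as np,pickle
for n in("side","top"):
    f=ctrl.grab_frame(n); cv2.imwrite(f"pics/{n}0.png",f["color"]); pickle.dump(f,open(f"{n}0.pkl","wb"))
    print(n,f["fx"],f["fy"],f["cx"],f["cy"],f["D"],np.round(f["pose"],3).tolist(),(f["depth"]>0).mean())
print(ctrl.hold_point_z,ctrl.read_tool_rot(),ctrl.read_time_s(),ctrl.read_grip_width())
E
```

```text
pics
side 381.7192366797595 381.7192366797595 318.48779621086163 199.8014166932231 [-0.03600559  0.          0.          0.          0.        ] [[0.835, -0.398, 0.38, 59.213], [-0.55, -0.589, 0.592, -685.814], [-0.012, -0.704, -0.71, 922.408], [0.0, 0.0, 0.0, 1.0]] 0.99597265625
top 442.70635737494365 442.70635737494365 322.40154805331923 204.40754177913652 [-0.03194774  0.          0.          0.          0.        ] [[-0.014, -0.995, 0.094, 370.859], [-1.0, 0.014, 0.003, -10.735], [-0.004, -0.094, -0.996, 1598.318], [0.0, 0.0, 0.0, 1.0]] 0.99609765625
18.700000000000003 [-3.92936276e-01 -3.11683598e+00  2.22000246e-03] 0.1 85.57235276834845
```

View pics/top0.png

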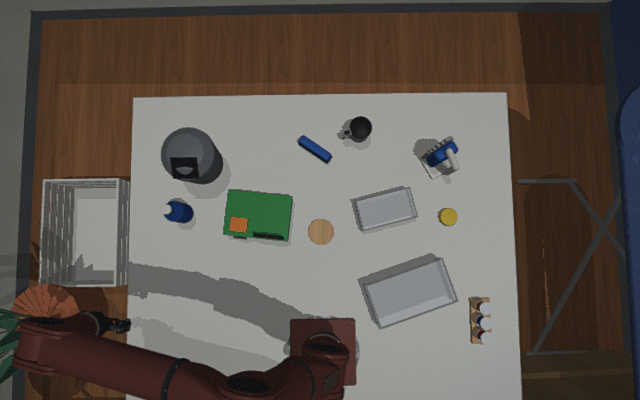

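View pics/side0.png

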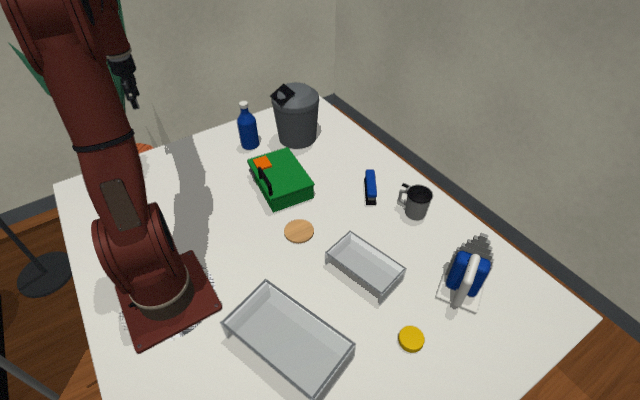

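Top view: the green box is at about (258,215), with its orange pad at (238,225) and black bar at (268,236). There are two stands, at (384,208) and (408,292), and the smaller one looks about 200 mm long. The side view agrees.

```bash
cat > h.py <<'E'
import numpy as np,cv2
def ray(f,px,z):
    K=np.array([[f["fx"],0,f["cx"]],[0,f["fy"],f["cy"]],[0,0,1]])
    p=cv2.undistortPoints(np.float64(px).reshape(-1,1,2),K,np.float64(f["D"])).reshape(-1,2)
    d=np.c_[p,np.ones(len(p))]@f["pose"][:3,:3].T; o=f["pose"][:3,3]
    return o+d*((z-o[2])/d[:,2])[:,None]
def rect(P):
    (cx,cy),(w,h),a=cv2.minAreaRect(np.float32(P[:,:2]))
    if w>h: a+=90;w,h=h,w   # a = direction of short side
    a=(a+90)%180-90
    return np.round([cx,cy,w,h,a],1)
def big(m):
    c,_=cv2.findContours(m.astype(np.uint8),cv2.RETR_EXTERNAL,cv2.CHAIN_APPROX_NONE)
    return max(c,key=cv2.contourArea).reshape(-1,2)
def hsv(f): return cv2.split(cv2.cvtColor(f["color"],cv2.COLOR_BGR2HSV))
E
cat > m.py <<'E'
import pickle
from h import *
for n in("top","side"):
    f=pickle.load(open(f"{n}0.pkl","rb")); H,S,V=hsv(f)
    g=((H>45)&(H<75)&(S>120)&(V>100 if n=="top" else V>85)); g[:130]=0 
    g[:, :200]=0
    o=(H>5)&(H<15)&(S>200)&(V>150); o[300:]=0
    o[:, :200]=0
    lid=big(cv2.morphologyEx((g|o).astype(np.uint8),cv2.MORPH_CLOSE,np.ones((9,9)))) 
    print(n,"lid",rect(ray(f,lid,68.5)),"pad",rect(ray(f,big(o),78.5)), "pad ctr",ray(f,[big(o).mean(0)],78.5).round(1))
    t=(S<60)&(V<195)&(V>100)
    for nm,(x0,x1,y0,y1) in dict(A=(345,425,180,238),B=(352,465,250,335)).items() if n=="top" else dict(A=(322,410,228,302),B=(215,360,275,398)).items():
        m=np.zeros_like(t); m[y0:y1,x0:x1]=t[y0:y1,x0:x1]
        b=big(cv2.morphologyEx(m.astype(np.uint8),cv2.MORPH_CLOSE,np.ones((5,5))))
        print(nm,b.min(0),b.max(0),rect(ray(f,b,56)))
        if n=="top": print(cv2.approxPolyDP(b,6,True).reshape(-1,2).tolist())
    for nm,(x0,x1,y0,y1) in (dict(box=(205,310,170,260),st=(345,425,175,240)) if n=="top" else dict(box=(225,335,130,225),st=(315,415,225,305))).items():
        im=cv2.resize(f["color"][y0:y1,x0:x1],(400,int(400*(y1-y0)/(x1-x0))),interpolation=cv2.INTER_CUBIC)
        cv2.imwrite(f"{n}_{nm}.png",im)
ims=[cv2.copyMakeBorder(cv2.resize(cv2.imread(f"{n}_{b}.png"),(400,300)),0,0,0,0,0) for n in("top","side") for b in("box","st")]
cv2.imwrite("pics/c.png",np.vstack([np.hstack(ims[:2]),np.hstack(ims[2:])]))
E
python3 m.py
```

```text
Traceback (most recent call last):
  File "m.py", line 10, in <module>
    print(n,"lid",rect(ray(f,lid,68.5)),"pad",rect(ray(f,big(o),78.5)), "pad ctr",ray(f,[big(o).mean(0)],78.5).round(1))
                                                         ~~~^^^
  File "h.py", line 14, in big
    return max(c,key=cv2.contourArea).reshape(-1,2)
           ~~~^^^^^^^^^^^^^^^^^^^^^^^
ValueError: max() iterable argument is empty
```

```bash
sed -i 's/o=(H>5).*V>150);/o=(H>3)\&(H<20)\&(S>190)\&(V>120);/' m.py; python3 -c "
import pickle;from h import *
f=pickle.load(open('top0.pkl','rb'));print([c[225,238] for c in hsv(f)],[c[200,260] for c in hsv(f)],[c[208,384] for c in hsv(f)])"; python3 m.py
```

```text
[np.uint8(13), np.uint8(180), np.uint8(160)] [np.uint8(68), np.uint8(145), np.uint8(104)] [np.uint8(90), np.uint8(7), np.uint8(139)]
top lid [482.  218.8 153.7 217.6  -6.9] pad [463.8 253.4   0.    6.9 -89.9] pad ctr [[463.8 253.4  78.5]]
A [345 180] [424 237] [ 499.2 -224.7  200.2  279.    -0.9]
[[345, 180], [345, 237], [424, 237], [424, 180]]
B [352 250] [464 334] [ 210.1 -299.1  286.3  389.9   -1. ]
[[352, 250], [355, 334], [464, 334], [464, 250]]
side lid [479.2 215.4 159.6 226.7  -6.2] pad [448.5 280.3  49.2  64.2  -9.6] pad ctr [[448.9 280.6  78.5]]
A [323 230] [406 301] [ 482.1 -241.3  153.6  217.5   13.3]
B [219 278] [355 399] [ 199.2 -305.9  197.1  311.4   18.4]
```

View pics/c.png

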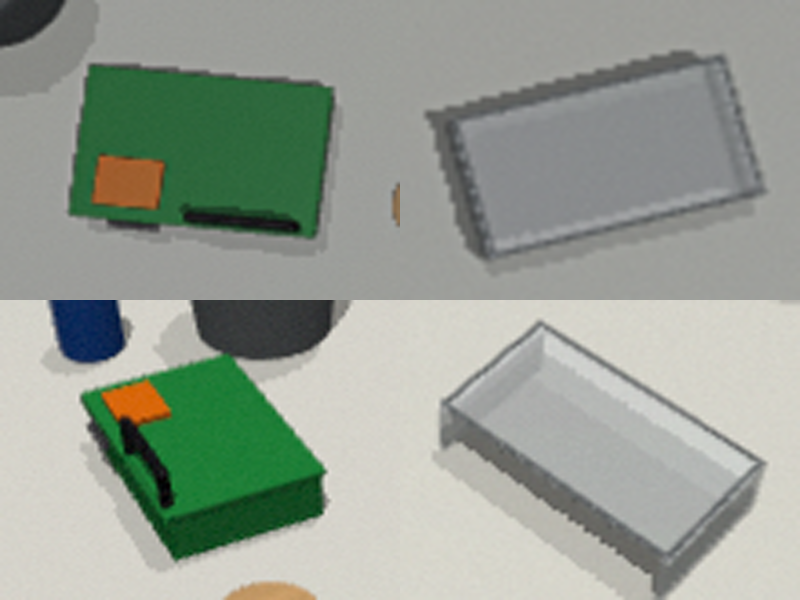

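The crops show the lid with its pad at the left front and the bar at the right front. The stand's upper corners are at about (350,231), (325.5,252.5), (406,268.5), (381,292.5) in the side view and (356,201), (409,187), (418,216), (362,231) in the top view.

```bash
python3 - <<'E'
import pickle
from h import *
S=pickle.load(open('side0.pkl','rb'));T=pickle.load(open('top0.pkl','rb'))
for f,p in((S,[(350,230.9),(325.5,252.5),(381.2,292.5),(405.7,268.5)]),(T,[(409.4,187.4),(418,216.2),(362.4,230.7),(356,201.4)])):
    P=ray(f,p,56);print(P[:,:2].round(1).tolist(),rect(P))
f=T
H,Sa,V=hsv(f);o=(H>3)&(H<20)&(Sa>150)&(V>120);o[:210]=0;o[245:]=0;o[:,:220]=0;o[:,260:]=0
print("pad",rect(ray(f,big(o),78.5)))
for n,f in(("S",S),("T",T)):
    H,Sa,V=hsv(f); k=V<45; m=np.zeros_like(k); 
    if n=="S": m[160:200,255:280]=k[160:200,255:280]
    else: m[228:245,250:288]=k[228:245,250:288]
    b=big(m); print("bar",rect(ray(f,b,110.5)), ray(f,b,110.5)[:,:2].mean(0))
# box from lid: angle, pad
for a in(-6.5,):
    c,s=np.cos(np.radians(a)),np.sin(np.radians(a));R=np.array([[c,-s],[s,c]])
    print("lid centre from box origin est",R@[75-79.5,0], "pad->hinge",np.array([448.9,280.6])-R@[-115,60])
from bench import ctrl
from scipy.spatial.transform import Rotation as Ro
Rm=Ro.from_rotvec(ctrl.read_tool_rot()).as_matrix();print(Rm.round(3))
w=ctrl.grab_frame("wrist");print(w["fx"],w["pose"].round(3).tolist())
E
```

```text
[[528.4, -123.3], [424.1, -148.5], [471.5, -334.4], [574.2, -314.4]] [ 499.1 -231.4  107.4  196.4   13.5]
[[571.7, -313.4], [469.9, -340.1], [422.2, -144.7], [525.0, -124.6]] [ 497.2 -230.   105.2  201.2   13.7]
pad [449.9 284.1  48.2  58.4  -7.1]
bar [399.6 157.5  20.9 136.1  -6.7] [400.39624949 156.50025681]
bar [407.1 177.2  11.3 101.8  -6.5] [407.28314949 177.96552158]
lid centre from box origin est [-4.47107335  0.50941446] pad->hinge [556.36857058 207.96731908]
[[-0.969  0.248 -0.   ]
 [ 0.248  0.969 -0.001]
 [-0.    -0.001 -1.   ]]
344.06082840767203 [[0.248, 0.936, 0.251, 97.67], [0.969, -0.239, -0.066, 646.858], [-0.002, 0.26, -0.966, 373.004], [0.0, 0.0, 0.0, 1.0]]
```

```bash
cat >> h.py <<'E'
from scipy.spatial.transform import Rotation as Ro
def tool(deg,tilt=0,flip=1):
    "tool down, y axis along heading deg (flip=-1: opposite); tilt turns the fingers' tips towards +heading"
    a=np.radians(deg); u=np.array([np.cos(a),np.sin(a),0]); z=np.sin(tilt)*u-np.cos(tilt)*np.array([0,0,1])
    y=flip*(np.cos(tilt)*u+np.sin(tilt)*np.array([0,0,1])); return Ro.from_matrix(np.c_[np.cross(y,z),y,z]).as_rotvec()
AB=-6.7; HB=np.array([556.9,209.7,60.5])
def box(v):  # vector from lid_hinge in box axes -> world
    return HB+Ro.from_euler('z',AB,degrees=True).apply(v)
def bar(th): c,s=np.cos(th),np.sin(th); return box([-145*c+50*s,-50,145*s+50*c])
E
python3 - <<'E'
from bench import ctrl
from h import *
import pickle
p=ctrl.read_tcp_pos(); 
b=bar(0);print(b)
for fl in(1,-1):
    print(fl,[None if (q:=ctrl.solve_ik(list(x),list(tool(d,0,fl)))) is None else np.round(q,2).tolist() for x,d in((b+[0,0,120],AB),(bar(1.75)+[0,0,-18],AB),(box([-75,0,-40]),AB),([498,-231,90],13.6))])
ctrl.move_linear([p[0],p[1],300])
fl=1 
ctrl.reach(list(b+[0,0,130]),list(tool(AB,0,fl)))
f=ctrl.grab_frame("wrist");pickle.dump(f,open("w1.pkl","wb"));cv2.imwrite("pics/w1.png",f["color"])
print(ctrl.read_tcp_pos(),ctrl.read_time_s(),ctrl.read_force())
E
```

```text
[407.05671896 176.9587244  110.5       ]
1 [[-1.06, -0.13, 0.51, 1.96, 0.07, 1.3, -0.69], [-0.82, 0.41, 0.68, 1.58, -0.27, 1.25, -0.22], [-0.95, 0.34, 0.51, 1.99, -0.21, 0.86, -0.44], [-0.51, 0.41, 1.05, 1.91, -0.41, 1.05, 0.95]]
-1 [[-0.92, -0.12, 0.38, 1.95, 0.04, 1.3, 2.47], [0.46, 0.59, -1.1, 1.51, 0.53, 1.37, 2.35], [-0.68, 0.31, 0.2, 1.98, -0.08, 0.86, 2.58], [-0.61, 0.52, 1.22, 1.92, -0.55, 1.1, -2.07]]
[406.99673701 178.09377897 240.62702393] 2.6833 [-0.31186423  0.42430437 -0.07272246]
```

View pics/w1.png

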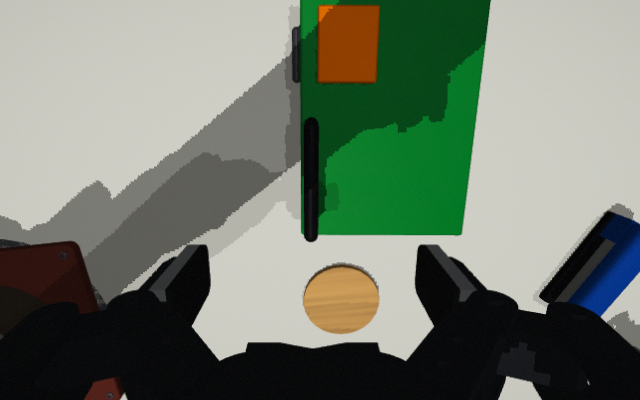

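The wrist view shows the bar from about (311,118) to (311,241), with the orange pad at (349,44) and the coaster and stapler clear of the tool.

```bash
python3 - <<'E'
import pickle
from h import *
f=pickle.load(open('w1.pkl','rb'));H,S,V=hsv(f)
k=V<40;m=np.zeros_like(k);m[114:244,300:325]=k[114:244,300:325]
P=ray(f,big(m),110.5);r=rect(P);print("bar",r,"exp",bar(0))
o=(H>3)&(H<20)&(S>190)&(V>80);o[110:]=0;P=ray(f,big(o),78.5);print("pad",rect(P),"exp",box([-115,60,18]))
g=(H>45)&(H<75)&(S>120);b=big(g);b=b[(b[:,1]>1)];print("lid",rect(ray(f,b,68.5)))
E
```

```text
bar [406.3 181.   11.7 102.6  -6.9] exp [407.05671896 176.9587244  110.5       ]
pad [448.5 285.   49.2  58.9  -6.5] exp [449.68561953 282.70737374  78.5       ]
lid [479.1 212.8 157.2 205.4  -6.7]
```

```bash
sed -i 's/HB=np.array(\[.*\])/HB=np.array([556.1,211.8,60.5])/' h.py; python3 - <<'E'
from bench import ctrl
from h import *
import pickle
r=tool(AB); g=np.array([0,0,-18.7])
ctrl.move_gripper(45)
print(ctrl.move_linear(list(bar(0)+g),list(r),150,f_stop=10))
ctrl.move_gripper(5)
print("grip",ctrl.read_grip_width(),ctrl.read_grip_force(),ctrl.read_force().round(1))
for th in np.r_[0.06,0.15:1.66:0.15,1.77]:
    ctrl.move_linear(list(bar(th)+g),list(r),90)
    print(round(th,2),ctrl.read_force().round(1),round(ctrl.read_grip_width(),1))
ctrl.move_gripper(36)
p=ctrl.read_tcp_pos(); ctrl.move_linear([p[0],p[1],p[2]+90])
print(ctrl.read_tcp_pos(),ctrl.read_time_s())
c=box([-75,0,200-60.5]); ctrl.reach(list(c+[-20,-60,60]),list(r))
f=ctrl.grab_frame("wrist");pickle.dump(f,open("w2.pkl","wb"));cv2.imwrite("pics/w2.png",f["color"])
print(ctrl.read_time_s())
E
```

```text
False
grip 10.247815505825447 58.46041023731232 [-3.7 -0.4  7.3]
0.06 [-6.5 -0.6 11.5] 10.3
0.15 [-5.7  1.3  0.4] 9.7
0.3 [-10.1   3.    2. ] 9.9
0.45 [-17.9  -0.3  12.5] 9.5
0.6 [-25.6  -1.4  26.6] 10.0
0.75 [-18.3  -1.9  26.3] 10.0
0.9 [-10.2  -1.9  20.1] 9.5
1.05 [-5.2 -0.6 10.6] 9.5
1.2 [-1.   0.7  7.7] 9.5
1.35 [-1.   0.7  5.3] 9.6
1.5 [-1.8 -0.1  2.6] 9.9
1.65 [ 0.1  1.  -1.3] 9.9
1.77 [-1.2  1.2 -3.8] 9.6
[627.19396418 153.05884682 263.62694904] 10.825
11.575
```

View pics/w2.png

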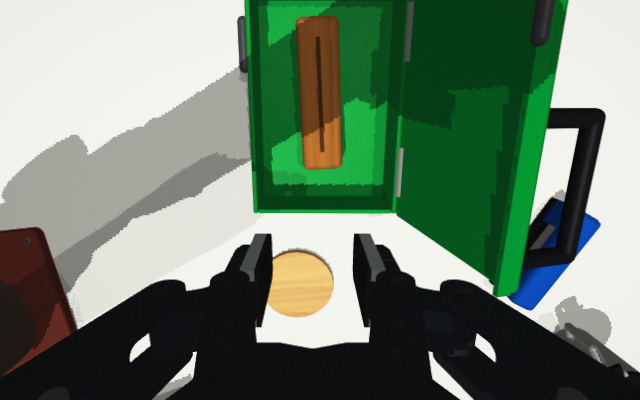

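The lid stands open. The clapper is fully visible in the box, centred near (319,92).

```bash
python3 - <<'E'
import pickle
from h import *
f=pickle.load(open('w2.pkl','rb'));H,S,V=hsv(f)
m=((H<25)&(S>80)&(V>30));m[190:]=0;m[:,:280]=0;m[:,360:]=0
b=big(cv2.morphologyEx(m.astype(np.uint8),cv2.MORPH_CLOSE,np.ones((7,7))))
for z in(45,40):print(rect(ray(f,b,z)))
D=f["depth"];print(D[92,319],D[60,380]); print(box([-75,0,0]))
# inner x bounds
from numpy.linalg import inv
E
```

```text
[476.7 229.9  40.5 146.4  -3.8]
[476.8 230.   41.1 148.5  -3.8]
338.80106 373.01123
[481.61220128 220.55030528  60.5       ]
```

```bash
python3 - <<'E'
from bench import ctrl
from h import *
import pickle
r=list(tool(-3.8)); x,y=476.8,230
ctrl.reach([x,y,140],r); ctrl.move_gripper(66)
print(ctrl.move_linear([x,y,13],r,150,f_stop=10),ctrl.read_tcp_pos())
ctrl.move_gripper(30); print(ctrl.read_grip_width(),ctrl.read_grip_force(),ctrl.read_force().round(1))
z0=ctrl.read_tcp_pos()[2]
ctrl.move_linear([x,y,190],r,150); print(ctrl.read_grip_width(),ctrl.read_force().round(1),ctrl.read_time_s())
rs=list(tool(13.6))
ctrl.reach([498,-231,190],rs)
f=ctrl.grab_frame("wrist");pickle.dump(f,open("w3.pkl","wb"));cv2.imwrite("pics/w3.png",f["color"])
f=ctrl.grab_frame("side");pickle.dump(f,open("s3.pkl","wb"))
print(z0,ctrl.read_tcp_pos(),ctrl.read_time_s(),ctrl.read_grip_width())
E
```

```text
False [477.41301324 230.28222496  13.76322089]
41.3932313792892 61.86849117279053 [-1.5 -0.4  7.6]
41.247898612763436 [-0.2 -0.2 -2.6] 15.2667
14.006000886498022 [ 498.50225143 -229.85221285  189.79461223] 17.0583 40.953443065824814
```

View pics/w3.png

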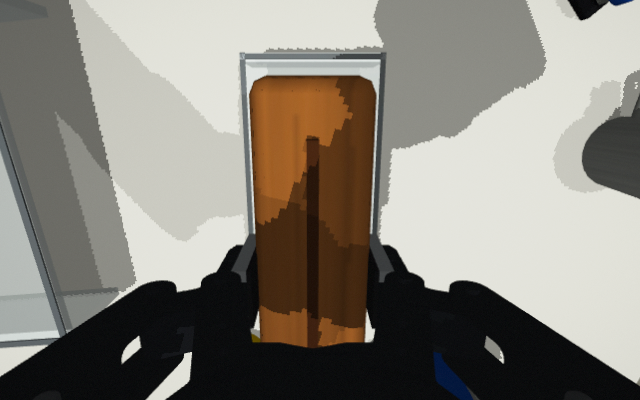

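The clapper is held over the stand. The stand's far edge corners are at about (241,54) and (385,53), and the clapper's far end is at row 76, columns 250–377.

```bash
python3 - <<'E'
import pickle
from h import *
f=pickle.load(open('w3.pkl','rb'))
P=ray(f,[(241,54),(385,53)],56)[:,:2]; R=Ro.from_euler('z',13.6,degrees=True).as_matrix()[:2,:2]
print("corners",P,np.linalg.norm(P[1]-P[0]),"ang",np.degrees(np.arctan2(*(P[1]-P[0])[::-1])),"centre",P.mean(0)-R@[0,100])
Q=ray(f,[(250,85),(377,85),(313,76)],219)[:,:2]; print("clap end",Q,"clap centre from end",Q[2]-R@[0,75])
E
```

```text
corners [[ 422.86425283 -145.0734695 ]
 [ 527.70752744 -118.78060497]] 108.08990219154525 ang 14.078435441035293 centre [ 498.80010145 -229.12313729]
clap end [[ 462.83646462 -165.11635208]
 [ 501.65303575 -155.64611577]
 [ 481.45760454 -157.81181237]] clap centre from end [ 499.09326302 -230.70888741]
```

```bash
python3 - <<'E'
from bench import ctrl
from h import *
import pickle
r=list(tool(13.8)); x,y=498.4,-229.5
ctrl.move_linear([x,y,76],r,120); 
print(ctrl.move_linear([x,y,62],r,12,f_stop=4),ctrl.read_tcp_pos(),ctrl.read_force().round(1))
ctrl.hold(0.2)
ctrl.move_gripper(46); ctrl.move_gripper(62); print(ctrl.read_force().round(1))
ctrl.move_linear([x,y,200],r,150)
f=ctrl.grab_frame("wrist");pickle.dump(f,open("w4.pkl","wb"))
b=bar(1.8); ctrl.reach([b[0],b[1],300],list(tool(AB)))
s=ctrl.grab_frame("side");pickle.dump(s,open("s4.pkl","wb"));w=ctrl.grab_frame("wrist");pickle.dump(w,open("w5.pkl","wb"))
cv2.imwrite("pics/s4.png",np.hstack([cv2.resize(s["color"][90:320,200:440],(400,383)),cv2.resize(w["color"],(400,383))]))
print(ctrl.read_time_s(),b,ctrl.read_tcp_pos())
H,S,V=hsv(f);m=((H<25)&(S>80)&(V>30));m[345:]=0;m[:,:230]=0;m[:,:]=m
print(rect(ray(f,big(m),96)))
E
```

```text
True [ 498.3217679  -229.46373804   65.09287572] [-0.7  1.3  5.3]
[-0.5 -0.5  0.1]
22.4833 [631.34562289 152.61685528 190.34780174] [631.36515173 150.82642667 300.00127015]
[ 498.1 -228.4   40.4  145.5   13.8]
```

View pics/s4.png

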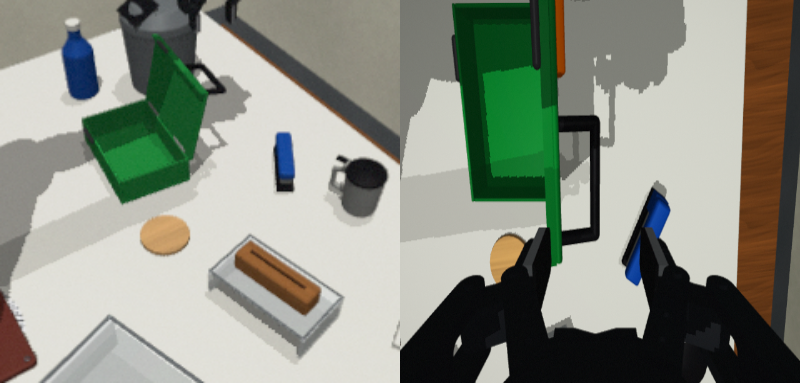

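The clapper lies flat, lengthways and central on the stand. The lid is open, with the bar at about (315,188) in the wrist view.

```bash
python3 - <<'E'
import pickle
from h import *
from bench import ctrl
f=pickle.load(open('w5.pkl','rb'));H,S,V=hsv(f)
k=V<50;m=np.zeros_like(k);m[118:258,305:325]=k[118:258,305:325]
r=rect(ray(f,big(m),190.3));b=bar(1.8);print("bar",r,"exp",b,"tilt ik",ctrl.solve_ik(list(bar(0.07)),list(tool(AB,-.3))) is not None)
u=np.array([np.cos(np.radians(AB)),np.sin(np.radians(AB))]); d=(r[:2]-b[:2])@u; print("dx",d)
if abs(d)<8:
    g=np.array([0,0,-18.7]); R=list(tool(AB))
    ctrl.move_gripper(40)
    off=np.r_[d/2*u,0]
    print(ctrl.move_linear(list(b+off+g),R,150,f_stop=10))
    ctrl.move_gripper(5); print("grip",ctrl.read_grip_width(),ctrl.read_force().round(1))
    for th in np.r_[1.65:0.29:-0.15,0.2,0.12,0.08]:
        ctrl.move_linear(list(bar(th)+g),R,70 if th>.25 else 35)
        print(round(th,2),ctrl.read_force().round(1),round(ctrl.read_grip_width(),1))
    print(ctrl.read_time_s())
E
```

```text
bar [631.  152.2  10.3 101.5  -7.1] exp [631.34562289 152.61685528 190.34780174] tilt ik True
dx -0.2946276928545839
False
grip 9.798519749830575 [-4.   0.4  4.9]
1.65 [ 3.6 -1.8  6.4] 10.1
1.5 [ 6.  -0.3  8.6] 9.7
1.35 [ 2.1 -0.5 13.3] 10.3
1.2 [ 1.2 -0.6 11. ] 9.8
1.05 [-1.6  0.   3.9] 9.8
0.9 [-3.3 -0.1 10.8] 9.9
0.75 [ 1.4 -0.6  3.1] 9.7
0.6 [-0.6  3.   1.1] 10.3
0.45 [ 4.5  2.6 -2. ] 9.9
0.3 [ 5.   3.6 -5.1] 10.1
0.2 [ 3.7  4.7 -3.4] 10.1
0.12 [1.2 5.1 1.3] 9.7
0.08 [ 3.4  4.9 -4. ] 9.8
30.3833
```

```bash
python3 - <<'E'
from bench import ctrl
from h import *
g=np.array([0,0,-18.7]); R=list(tool(AB))
print(ctrl.move_linear(list(bar(0.065)+g),R,15,f_stop=5),ctrl.read_force().round(1))
ctrl.move_gripper(40)
p=ctrl.read_tcp_pos(); ctrl.move_linear([p[0],p[1],p[2]+70],R,150)
c=box([-115,60,18]); ctrl.move_linear([c[0],c[1],150],R,150); ctrl.move_gripper(0)
ctrl.move_linear([c[0],c[1],95],R,100); ctrl.hold(0.2)
b0=ctrl.read_force()[2]; F=lambda: ctrl.read_force()[2]-b0
print("base",b0,ctrl.move_linear([c[0],c[1],82],R,12,f_stop=4),ctrl.read_tcp_pos()[2],F(),ctrl.read_time_s())
z=ctrl.read_tcp_pos()[2]; log=[]; held=None
while z>66 and ctrl.read_time_s()<58:
    f=F()
    if f>17.5 and ctrl.read_tcp_pos()[2]<80.5: break
    if f>28: break
    z-=0.8 if f<10 else 0.4
    ctrl.move_linear([c[0],c[1],z],R,12); ctrl.hold(0.05); log.append((round(z,1),round(ctrl.read_tcp_pos()[2],1),round(F(),1)))
print(log)
a=[]
for _ in range(10): ctrl.hold(0.1); a.append(round(F(),1))
print(a,ctrl.read_tcp_pos(),ctrl.read_time_s())
E
```

```text
True [ 0.4 -0.2  2.9]
base 0.06847772283470316 True 86.69690467514154 7.089997204781182 34.7167
[(np.float64(85.9), np.float64(86.3), np.float64(10.2)), (np.float64(85.5), np.float64(86.1), np.float64(12.5)), (np.float64(85.1), np.float64(85.8), np.float64(13.4)), (np.float64(84.7), np.float64(85.5), np.float64(16.4)), (np.float64(84.3), np.float64(85.2), np.float64(18.2)), (np.float64(83.9), np.float64(85.0), np.float64(19.6)), (np.float64(83.5), np.float64(84.7), np.float64(23.8)), (np.float64(83.1), np.float64(84.4), np.float64(24.9)), (np.float64(82.7), np.float64(82.5), np.float64(-0.5)), (np.float64(81.9), np.float64(81.8), np.float64(-0.2)), (np.float64(81.1), np.float64(81.0), np.float64(0.8)), (np.float64(80.3), np.float64(80.3), np.float64(-0.1)), (np.float64(79.5), np.float64(79.5), np.float64(-0.9)), (np.float64(78.7), np.float64(78.7), np.float64(-0.5)), (np.float64(77.9), np.float64(78.1), np.float64(4.5)), (np.float64(77.1), np.float64(77.5), np.float64(8.7)), (np.float64(76.3), np.float64(76.9), np.float64(13.2)), (np.float64(75.9), np.float64(76.7), np.float64(15.7)), (np.float64(75.5), np.float64(76.4), np.float64(17.9))]
[np.float64(19.9), np.float64(17.7), np.float64(17.4), np.float64(17.4), np.float64(18.1), np.float64(17.2), np.float64(17.0), np.float64(16.5), np.float64(16.4), np.float64(18.2)] [449.07165591 284.867172    76.40732679] 41.4167
```

It snapped home at about 25 N. I'll trim the press closer to 20 N, hold it, then retreat and check.

```bash
python3 - <<'E'
from bench import ctrl
from h import *
R=list(tool(AB)); c=box([-115,60,18])
ctrl.move_linear([c[0],c[1],75.0],R,12)
a=[]
for _ in range(10): ctrl.hold(0.1); a.append(round(float(ctrl.read_force()[2]),1))
print(a)
ctrl.move_linear([c[0],c[1],160],R,100); ctrl.reach([c[0]-0,c[1],300],R)
s=ctrl.grab_frame("side");w=ctrl.grab_frame("wrist")
cv2.imwrite("pics/e.png",np.hstack([cv2.resize(s["color"][90:320,200:440],(400,383)),cv2.resize(w["color"],(400,383))]))
H,S,V=hsv(s);o=(H>3)&(H<20)&(S>190)&(V>120);o[:130]=0;o[185:]=0;o[:,:230]=0;o[:,300:]=0
print(rect(ray(s,big(o),78.5)),"start 448.5 280.3 49.2 64.2",ctrl.read_time_s())
E
```

```text
[20.6, 19.9, 19.2, 20.2, 20.6, 20.6, 20.3, 20.5, 20.1, 20.3]
[448.7 281.2  49.2  66.   -9.6] start 448.5 280.3 49.2 64.2 44.3833
```

View pics/e.png

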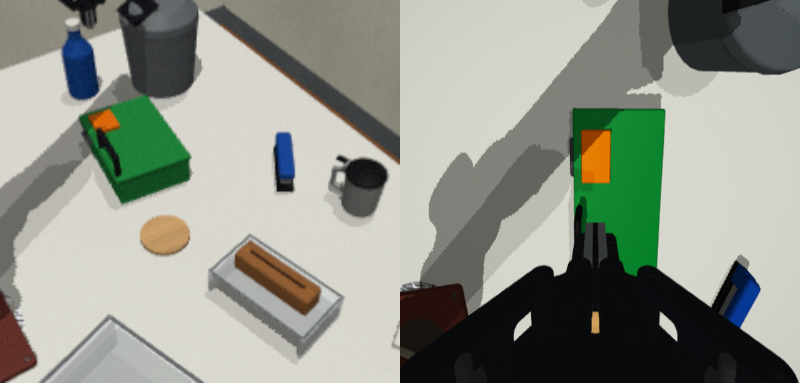

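The lid is shut, the clapper is on the stand, and the bystanders haven't moved, so I'm handing in.

```bash
python3 -c "
from bench import ctrl
print(ctrl.finish_job())"
```

```text
the job is handed in; nothing more can be done
None
```

The job is handed in at about 44 s of the 72 s: the clapper lies flat in the middle of the stand, and the lid is closed and snapped home with about 20 N held on the pad for a second (highest reading 25 N, just before it snapped); no verdict came back.

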